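Close the gluing press on a model wall and hold its cam lever at full lift

TASK

A freshly glued model house wall is lying in the small bench press: swing the open lid down and press its front edge home so that the brass tab snaps in behind the rim, then take the red grip and raise the cam lever until it stands straight up, its highest lift, so that the wall is squeezed against the lid. The lever springs back when let go, so finish still holding the red grip with the lever upright; leave the other things on the bench where they are.

Things in the scene. Friction and masses are not known exactly. Their poses are not given: they have to be found in the camera images.
- press: Bench gluing press, fixed: grey base plate 250 x 200 x 12 mm (long side along its x), green box 206 x 164 mm on it, up to 110 mm high, aluminium lift table inside. Origin: centre of its underside, on the table. x points from its front (rim side, facing the robot) to the hinge at the back, y to its left, z up. Steel cams outside both cheeks, 88 to 100 mm from the middle; lever on the right (-y).
- lid_hinge (a point): Middle of the lid's hinge axis, which runs along the press's y axis; in the press's frame at (105, 0, 116) mm; axes as the press.
- lid (a joint): Lid angle, rad: 0 shut and level, grows as the front edge swings up and back; starts 1.1 to 1.4, stop 1.6. Aluminium plate 164 mm wide, 6 thick, 0.5 kg, 218 from hinge axis (mid-thickness) to front edge; shut, its top is 119 above the table. Ribs 10 high, 70 left and right of its middle; flat between. Stays where left (0.7 N m friction). Tab snaps in with 5 to 8 N down near the front edge.
- lid_front (a point): Middle of the lid's front edge, on its upper (outer) face, 218 mm from the hinge axis; turns with the lid.
- tab (a joint): Brass spring tab, 40 mm wide and 60 mm long, hung from the lid's front edge: 0 at rest, about 0.12 rad when it is bent outwards over the rim; back near 0 with the lid shut means it has snapped in under the rim. It works by itself and need not be touched.
- rim (a point): Middle of the rim, a steel bead 8 mm thick along the top of the press's front, 88 mm above the table, behind which the tab catches.
- cam_shaft (a point): The cam shaft's axis (along the press's y axis) at the middle of the press, 45 mm above the table; the lever turns about it; axes as the press.
- cam_lever (a joint): Lever angle about the cam shaft, rad: 0 at rest, level, pointing to the press's front (-x); it swings up and over to the back. 1.571 is straight up: cams highest, lift table 6.4 mm up; beyond that the table sinks, stop 2.2. Lifting begins at 0.57, the wall meets the pad near 0.97. A spring (0.1 to 0.2 N m; under 4 N at the grip in all) brings it back to 0 when let go.
- lever_grip: Red round grip at the lever's end, 24 mm diameter, 56 long, along the press's y. Origin: its centre, 120 from the cam shaft's axis, 141 right (-y) of the press's middle; 45 above the table at rest, 165 upright. Spins freely on its pin: grip it from above, jaws closing along the press's x, and carry it round without turning the gripper. The lever arm (8 thick) is inboard of it.
- wall_panel: The glued-up model wall, 130 x 100 x 10 mm, plywood with plaster and brick facing, 0.16 kg, lying flat on the lift table between low corner stops; origin: centre of its underside. It need not be touched.
- pressure_pad: Sprung rubber-faced pad 120 x 90 x 10 mm under the lid (5 N per mm); presses on the wall when the table is lifted. Origin: centre of its rubber face.
- spare_wall: A second model wall like the first, lying on the table in front of the press; leave it.
- glue_bottle: White glue bottle with blue cap, 56 mm in diameter, 158 mm tall, standing left of the press; origin: centre of its underside; leave it.
- paint_pot: Small paint pot, 34 mm in diameter, 42 mm tall, behind the lever to the right; leave it.
- paint_brush: Paint brush, 200 mm long, lying right of the press; leave it.
- brush_mug: Blue mug, 80 mm in diameter, 90 mm tall, at the left; leave it.
- spatula: Modelling spatula, 200 mm long, lying at the right; leave it.
Things that resemble listed ones, but are neither listed nor needed, are in the scene too. Leave any black look-alike of the wall_panel alone.

How it is judged:
By the outcome, as a careful person would: the job done as asked, in the order asked, and still so for the second after the job is handed in, while the arm keeps its last pose, push and grip.
It also fails if it takes over 51 s, if anything falls off the work surface, if the arm or the gripper's body presses on something with over 40 N, if the wrist force passes 120 N, or if a joint passes its speed limit or range.

ROBOT

A 6-joint arm with a two-finger parallel gripper is mounted at the origin on the work surface. World frame = base frame: x ahead of the robot, y to its left, z up, the work surface at z = 0. Lengths are in m, angles in rad, forces in N, time in s.
With the tool pointing down it reaches from about 0.375 to 0.825 m from the base axis. Payload 5.5 kg.
Tool frame: the origin (TCP) lies at the very end of the fingers, on their centre line; the grasp point (between the pads) lies 19 mm behind it; z points along the fingers, y is the direction in which the jaws open and shut (so a half turn about z gives the same grasp; the last joint's range is limited). The gripper opens to 85 mm and grips with 20 to 120 N. Pads are 22 mm wide; open, the fingers measure 114 mm over their backs; the gripper's body (76 mm by 85 mm) begins 54 mm behind the grasp point. The pads swing forward as they close: fully open they stand 13 mm farther back than shut.
Start: joints at [1.23, 0.314, -0.047, 1.21, 0, 1.571], TCP at [0.201, 0.565, 0.231] pointing down, gripper open.
Joint ranges: [-2.67, 2.67], [-0.69, 1.73], [-1.03, 1.25], [-2.08, 2.16], [-1.42, 1.45], [-3.14, 3.14]. Speed limits (rad/s): [2.39, 2.39, 3.01, 3.14, 3.14, 3.14].

INTERFACE

Orientations are given as a unit quaternion [w, x, y, z].
In Python, from station import arm gives the robot as it stands.
- The arm moves only by the tool servo_tool, never from a script. Its argument "increments" is text: rows parted by semicolons, each of 6 numbers parted by spaces: the shift along the tool's x, y, z in units of 50 mm (1.0 is 50 mm), then the turn, a rotation vector about the tool's x, y, z in units of 8 degrees (1.0 is 8 degrees). A call has 1 to 10 rows; each row is the pose to reach, as a shift and turn from the pose commanded when the call began, along the tool's axes at that moment; what a row does not reach only later rows make up. A row lasts 1/8 s, in which the tool goes at most 62.5 mm and 10.7 degrees, less where a joint would pass 70% of its speed; a pose out of reach is approached as far as the arm can. A call with a gripper value outside its range is refused whole. "grip" is the finger opening in mm, from 0 to 85.4, set as the call begins (left out, the last holds). The fingers move at their own pace and stop on an object; "grip_force" is the grip in N (left out, the last holds). Time passes only in rows, so rows that repeat a pose let the fingers close. It gives the time, the measured TCP pose, the force and the opening at its end, in the units of the state.
- arm.state(): the state, without advancing time (a new reading comes with each control period).
- arm.read_camera(name): name is "scene" or "top" or "wrist"; returns the picture (400x640x3 uint8, red, green, blue); there is no depth.
- arm.calibration(name): a dict with "fovy" (degrees; the focal length in pixels is half the picture's height over the tangent of half this angle, whatever the lens; pixels are square), "cx", "cy" (the principal point, pixels), "k1" (the pictures are not rectified: a ray, as slopes to the right and down, at radius r is drawn at 1 + k1 r^2 times it, then the intrinsics apply), "camera_from_world" (4x4, takes a point from world to camera coordinates). Camera axes: x right, y down, z forward; pixel columns grow to the right and rows downward; lengths in m; the calibration is good to about 2 mm. A picture is of the moment at which its call begins: read the wrist's pose just before it. calibration takes no time and is no camera call; for the wrist camera it gives the pose at the moment of the call.
- arm.sign_off(): hands the job in, once; it reports no verdict.
The state is a dict: "time_s": time; "qpos": joint angles; "dq": joint speeds; "joint_torque": joint torques, N m; "tool_pos": TCP position; "tool_rot": TCP orientation; "wrist_force": force on the tool from outside, world axes, zero at the start; "wrist_torque": the same for the moment, N m; "finger_gap": finger opening in m.
Only numpy, scipy, OpenCV 4.12 (cv2) and the standard library are available. Lean on these libraries where they do the work, as an engineer would, in place of code of your own. Each camera call takes 0.05 s, during which the arm holds its last target.

## Working session

There is one attempt and no reset: what is moved stays moved. The work goes in short steps, Python scripts to look and compute and a tool call to move; the robot and the scene stay as the last step left them, time stands still between calls to the robot, and variables do not carry over. Pictures are saved under pics/ and viewed, and the job is handed in when it is done.

Besides the shell and the picture viewer there is one more tool, called after ">>>" as a command line: name --argument value ..., lists and objects as JSON in quotes. servo_tool: Moves the arm, as the interface text tells. Its arguments: {"type":"object","properties":{"increments":{"type":"string"},"grip":{"type":"number"},"grip_force":{"type":"number"}},"required":["increments"]}

```bash
ls; mkdir -p pics; python3 - <<'E'
from station import arm
import cv2
s=arm.state();print(s)
for n in ("scene","top","wrist"):
    c=arm.calibration(n);print(n,c)
    cv2.imwrite(f"pics/{n}0.png",arm.read_camera(n)[:,:,::-1])
E
```

```text
pics
{'time_s': 0.0, 'qpos': array([ 1.23000691e+00,  3.14200891e-01, -4.80569707e-02,  1.21021509e+00,
       -1.72019588e-05,  1.57084666e+00]), 'dq': array([ 5.08265280e-04,  7.76409621e-04, -8.75661619e-04, -1.00152264e-03,
       -2.26296141e-05,  6.08862711e-04]), 'joint_torque': array([ 2.28279850e-05, -5.39584386e+01,  3.39757812e+01,  1.91026070e-02,
       -9.27468977e-05,  1.97710460e-05]), 'tool_pos': array([0.20035255, 0.56495263, 0.23045933]), 'tool_rot': array([-1.33656558e-04,  1.69596088e-01,  9.85513300e-01, -8.27633925e-04]), 'wrist_force': array([ 0.10101054,  0.55729048, -0.54337558]), 'wrist_torque': array([-0.02131462, -0.0372591 ,  0.00083849]), 'finger_gap': 0.08565112788799067}
scene {'fovy': 56.60641798259033, 'cx': 319.6890618268301, 'cy': 191.1896069653185, 'k1': -0.08553584439613447, 'camera_from_world': array([[ 0.6461999 ,  0.76294782,  0.01833879, -0.33300124],
       [ 0.615072  , -0.50642614, -0.60433352, -0.24278728],
       [-0.4517877 ,  0.40179994, -0.79652036,  1.40376983],
       [ 0.        ,  0.        ,  0.        ,  1.        ]])}
top {'fovy': 45.062092239698984, 'cx': 322.74688165848346, 'cy': 199.7955129098875, 'k1': -0.03969470488221792, 'camera_from_world': array([[ 0.01964077, -0.99957116,  0.02171936, -0.02845084],
       [-0.99265352, -0.02208964, -0.11895817,  0.49430333],
       [ 0.11938693, -0.01922337, -0.99266169,  1.39570373],
       [ 0.        ,  0.        ,  0.        ,  1.        ]])}
wrist {'fovy': 61.337233470467076, 'cx': 317.01662965437725, 'cy': 201.79472936119112, 'k1': -0.0714871993103038, 'camera_from_world': array([[ 0.33525076,  0.94212688, -0.00196944, -0.5990468 ],
       [ 0.89838765, -0.31905543,  0.30183317, -0.03876002],
       [ 0.28373678, -0.10295911, -0.95335873,  0.37950245],
       [ 0.        ,  0.        ,  0.        ,  1.        ]])}
```

View pics/scene0.png

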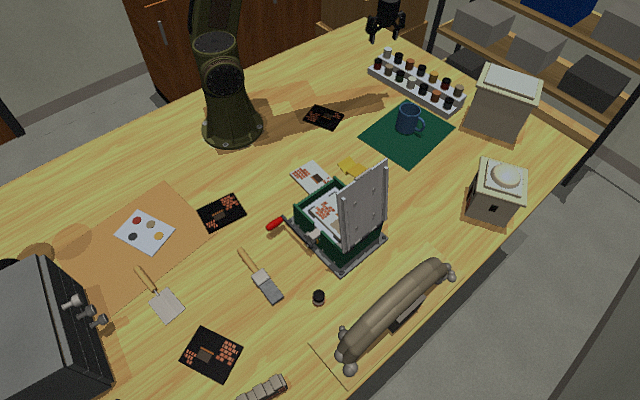

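View pics/top0.png

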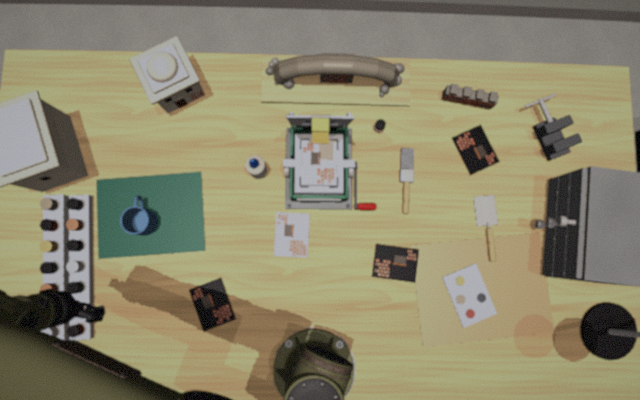

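```bash
python3 - <<'E'
import cv2
a=cv2.imread("pics/top0.png")[100:220,260:400];cv2.imwrite("pics/t0c.png",cv2.resize(a,None,fx=5,fy=5,interpolation=cv2.INTER_CUBIC))
a=cv2.imread("pics/scene0.png")[150:290,255:405];cv2.imwrite("pics/s0c.png",cv2.resize(a,None,fx=4,fy=4,interpolation=cv2.INTER_CUBIC))
E
```

```text
(no output)
```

View pics/t0c.png

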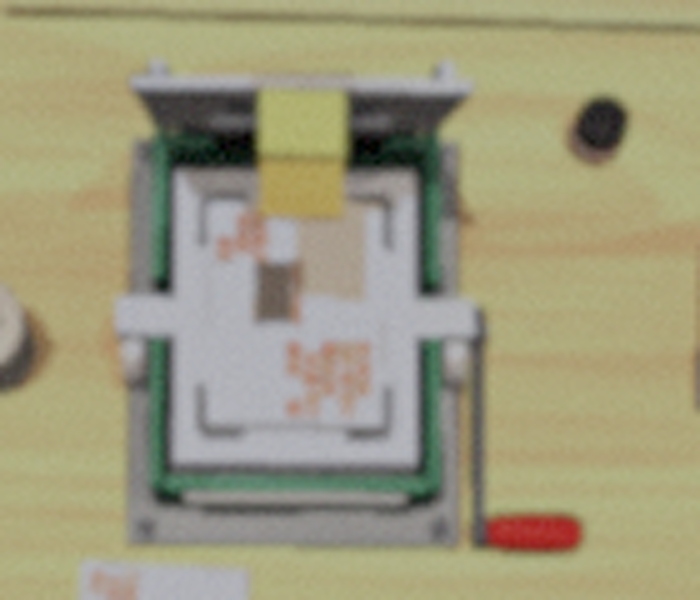

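View pics/s0c.png

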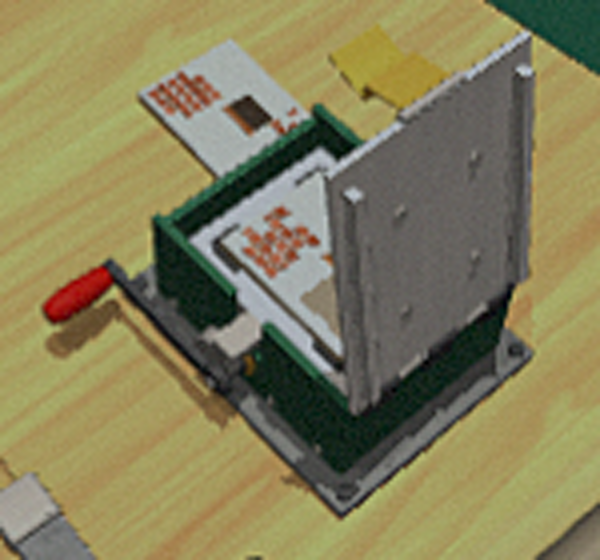

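```bash
cat >h.py <<'E'
import numpy as np, cv2
from station import arm
def proj(cal,P):
    P=np.atleast_2d(P);M=cal["camera_from_world"];q=P@M[:3,:3].T+M[:3,3]
    s=q[:,:2]/q[:,2:];r2=(s**2).sum(1,keepdims=True);s=s*(1+cal["k1"]*r2)
    f=200/np.tan(np.radians(cal["fovy"])/2)
    return s*f+[cal["cx"],cal["cy"]]
def Rz(a):
    c,s=np.cos(a),np.sin(a);return np.array([[c,-s,0],[s,c,0],[0,0,1]])
def world(p,pose):
    return np.atleast_2d(p)@Rz(pose[2]).T+[pose[0],pose[1],0]
def lidpt(th,r,y,h):  # r from hinge to front, h above mid-thickness
    return [0.105-r*np.cos(th)+h*np.sin(th)*1.0, y, 0.116+r*np.sin(th)+h*np.cos(th)]
E
cat > fit.py <<'E'
from h import *
from scipy.optimize import least_squares
T=lambda U,V:[260+(U+.5)/5-.5,100+(V+.5)/5-.5]
S=lambda U,V:[255+(U+.5)/4-.5,150+(V+.5)/4-.5]
ct,cs=arm.calibration("top"),arm.calibration("scene")
def obs(p):
    th=p[3]
    return [("t",[-.125,.1,.012],T(128,545)),("t",[-.125,-.1,.012],T(460,543)),
     ("t",lidpt(th,.218,.082,.003),T(132,79)),("t",lidpt(th,.218,-.082,.003),T(472,82)),
     ("t",[-.12,-.141,.045],T(530,532)),
     ("s",[.125,-.1,.012],S(344,510)),("s",[.125,.1,.012],S(532,349)),
     ("s",[-.12,-.141,.045],S(77,295)),
     ("s",lidpt(th,.218,.082,.003),S(530,36)),("s",lidpt(th,.218,-.082,.003),S(333,178))]
def res(p):
    return np.concatenate([proj(ct if c=="t" else cs,world(q,p))[0]-uv for c,q,uv in obs(p)])
r=least_squares(res,[.6,0,0,1.3],loss="soft_l1");print(r.x,np.round(r.fun.reshape(-1,2),1))
E
python3 fit.py
```

```text
[ 0.59340072 -0.00216518  0.02374066  1.38215708] [[-0.6  0.6]
 [-0.1  0.9]
 [-1.   0.1]
 [-0.1 -0.4]
 [ 0.8  0.3]
 [-0.4  1.5]
 [ 0.9  0.7]
 [-0.1  0.7]
 [ 0.5 -0.8]
 [-0.7  0.1]]
```

```bash
cat >>h.py <<'E'
from scipy.spatial.transform import Rotation as Ro
POSE=[.5934,-.0022,.0237]
def inc(targets,yaw=POSE[2],world_frame=False):
    """targets: list of TCP xyz in press frame; tool down with tool y along press x"""
    s=arm.state();q=s["tool_rot"];R=Ro.from_quat([q[1],q[2],q[3],q[0]])
    y=Rz(yaw)[:,0];z=np.array([0,0,-1.]);x=np.cross(y,z);G=Ro.from_matrix(np.c_[x,y,z])
    rv=(R.inv()*G).as_rotvec(degrees=True)/8
    print("t",s["time_s"],"pos",np.round(s["tool_pos"],4),"press",np.round(Rz(-yaw)@(s["tool_pos"]-[POSE[0],POSE[1],0]),4),"F",np.round(s["wrist_force"],1),"gap",round(s["finger_gap"],4),"rot",np.round(rv,2))
    for t in targets:
        w=world(t,POSE)[0];print("%.2f %.2f %.2f"%tuple(R.inv().apply(w-s["tool_pos"])/.05),"  world",np.round(w,3))
E
python3 - <<'E'
from h import *
inc([[.08,.25,.33],[.122,.2,.30],[.122,0,.30]])
E
```

```text
t 0.15 pos [0.2004 0.5651 0.2306] press [-0.3794  0.5764  0.2306] F [-0.3  0.1  0.3] gap 0.0853 rot [-0.01  0.01  8.64]
-10.91 -2.83 -1.98   world [0.667 0.25  0.33 ]
-12.05 -3.46 -1.38   world [0.711 0.201 0.3  ]
-13.48 -7.20 -1.38   world [0.715 0.001 0.3  ]
```

>>> servo_tool --increments "-1.1 -0.28 -0.2 0 0 0.86; -2.2 -0.57 -0.4 0 0 1.72; -3.3 -0.85 -0.6 0 0 2.6; -4.4 -1.13 -0.8 0 0 3.45; -5.5 -1.4 -1 0 0 4.3; -6.5 -1.7 -1.2 0 0 5.2; -7.6 -2 -1.4 0 0 6.05; -8.7 -2.27 -1.6 0 0 6.9; -9.8 -2.55 -1.8 0 0 7.8; -10.9 -2.83 -2 0 0 8.64" --grip 0

```text
time_s: 1.4
tool_pos: [0.6682, 0.2487, 0.3314]
tool_rot: [-0.0, 0.7, 0.714, -0.0]
wrist_force: [0.1, 1.0, 0.6]
finger_gap: -0.0003
```

```bash
python3 - <<'E'
from h import *
print(arm.state()["qpos"])
inc([[.122,.2,.30],[.122,.1,.30],[.122,0,.30]])
E
```

```text
[3.56302624e-01 5.45889622e-01 5.23385354e-01 1.54847967e+00
 1.88944986e-04 1.90746792e+00]
t 1.4 pos [0.6682 0.2487 0.3314] press [0.0807 0.2491 0.3314] F [0.1 1.  0.6] gap -0.0003 rot [-0.   -0.   -0.03]
-0.98 0.83 0.63   world [0.711 0.201 0.3  ]
-2.98 0.84 0.63   world [0.713 0.101 0.3  ]
-4.98 0.85 0.63   world [0.715 0.001 0.3  ]
```

>>> servo_tool --increments "-0.5 0.42 0.3 0 0 0; -0.98 0.84 0.62 0 0 0; -1.9 0.84 0.62 0 0 0; -2.9 0.84 0.62 0 0 0; -3.9 0.84 0.62 0 0 0; -4.98 0.85 0.62 0 0 0; -4.98 0.85 0.62 0 0 0"

```text
time_s: 2.28
tool_pos: [0.7151, -0.0022, 0.2998]
tool_rot: [0.0, 0.701, 0.714, -0.001]
wrist_force: [-0.3, 0.9, -0.0]
finger_gap: -0.0002
```

```bash
python3 - <<'E'
from h import *
cv2.imwrite("pics/s1.png",cv2.resize(arm.read_camera("scene")[100:300,200:460,::-1],None,fx=3,fy=3))
L=[]
for th in (1.38,1.2,1.0,.8,.6,.4,.2,.05):
    p=np.array(lidpt(th,.20,0,.003));L.append(p);print(th,p)
inc(L)
E
```

```text
1.38 [0.07001739 0.         0.31293963]
1.2 [0.03532457 0.         0.30349489]
1.0 [-0.00053605  0.          0.2859151 ]
0.8 [-0.03218927  0.          0.26156134]
0.6 [-0.0583732  0.         0.2314045]
0.4 [-0.07804394  0.          0.19664685]
0.2 [-0.09041731  0.          0.15867407]
0.05 [-0.09460011  0.          0.12899208]
t 2.325 pos [0.7151 0.     0.2998] press [ 0.1217 -0.0007  0.2998] F [ 0.6  1.2 -0.6] gap -0.0002 rot [-0.01 -0.   -0.02]
0.01 -1.03 -0.26   world [ 0.663 -0.001  0.313]
0.01 -1.73 -0.07   world [ 0.629 -0.001  0.303]
0.01 -2.44 0.28   world [ 0.593 -0.002  0.286]
0.00 -3.08 0.77   world [ 0.561 -0.003  0.262]
0.00 -3.60 1.37   world [ 0.535 -0.004  0.231]
-0.00 -3.99 2.07   world [ 0.515 -0.004  0.197]
-0.00 -4.24 2.83   world [ 0.503 -0.004  0.159]
-0.00 -4.32 3.42   world [ 0.499 -0.004  0.129]
```

View pics/s1.png

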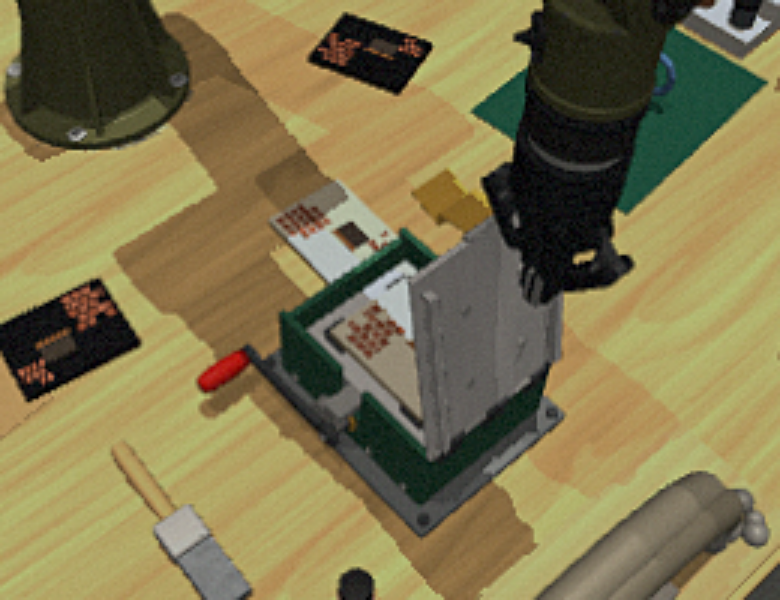

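>>> servo_tool --increments "0 -0.4 -0.26 0 0 0; 0 -0.77 -0.26 0 0 0; 0 -1.1 -0.2 0 0 0; 0 -1.47 -0.07 0 0 0; 0 -1.83 0.1 0 0 0; 0 -2.18 0.28 0 0 0; 0 -2.5 0.5 0 0 0; 0 -2.82 0.77 0 0 0; 0 -3.08 1.06 0 0 0; 0 -3.34 1.37 0 0 0"

```text
time_s: 3.58
tool_pos: [0.5483, -0.0004, 0.2318]
tool_rot: [0.0, 0.698, 0.716, 0.001]
wrist_force: [1.6, 1.0, 0.3]
finger_gap: -0.0
```

```bash
python3 - <<'E'
from h import *
cv2.imwrite("pics/s2.png",cv2.resize(arm.read_camera("scene")[100:300,200:460,::-1],None,fx=3,fy=3))
L=[]
for th in (.6,.5,.4,.3,.2,.1,.05):
    p=np.array(lidpt(th,.20,0,.003))+[.013,0,0];L.append(p)
inc(L)
E
```

```text
t 3.625 pos [ 5.455e-01 -5.000e-04  2.296e-01] press [-0.0478  0.0028  0.2296] F [-2.6 -0.2 -2.3] gap 0.0001 rot [-0.02 -0.    0.01]
-0.06 0.05 -0.04   world [ 0.548 -0.003  0.231]
-0.06 -0.16 0.30   world [ 0.537 -0.004  0.215]
-0.06 -0.34 0.66   world [ 0.528 -0.004  0.197]
-0.06 -0.48 1.03   world [ 0.521 -0.004  0.178]
-0.06 -0.59 1.42   world [ 0.516 -0.004  0.159]
-0.06 -0.65 1.81   world [ 0.513 -0.004  0.139]
-0.06 -0.67 2.01   world [ 0.512 -0.004  0.129]
```

View pics/s2.png

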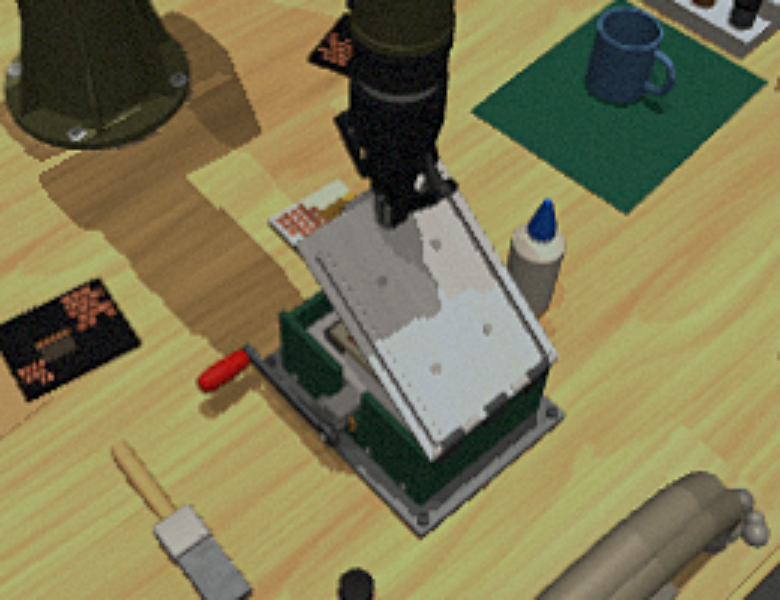

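>>> servo_tool --increments "0 -0.06 0.15 0 0 0; 0 -0.18 0.32 0 0 0; 0 -0.28 0.5 0 0 0; 0 -0.36 0.68 0 0 0; 0 -0.42 0.85 0 0 0; 0 -0.48 1.03 0 0 0; 0 -0.54 1.2 0 0 0; 0 -0.59 1.4 0 0 0; 0 -0.62 1.55 0 0 0; 0 -0.64 1.7 0 0 0"

```text
time_s: 4.88
tool_pos: [0.5162, -0.0027, 0.1463]
tool_rot: [-0.0, 0.699, 0.715, -0.0]
wrist_force: [-0.0, 0.5, 1.0]
finger_gap: -0.0002
```

```bash
python3 - <<'E'
from h import *
cv2.imwrite("pics/s3.png",cv2.resize(arm.read_camera("scene")[100:300,200:460,::-1],None,fx=3,fy=3))
inc([[-.082,0,z] for z in (.139,.129,.121,.119,.117)])
E
```

```text
t 4.925 pos [ 0.5155 -0.0026  0.1453] press [-0.0779  0.0014  0.1453] F [-0.7  0.2 -1. ] gap 0.0 rot [-0.01 -0.   -0.  ]
-0.03 -0.08 0.13   world [ 0.511 -0.004  0.139]
-0.03 -0.08 0.33   world [ 0.511 -0.004  0.129]
-0.03 -0.08 0.49   world [ 0.511 -0.004  0.121]
-0.03 -0.08 0.53   world [ 0.511 -0.004  0.119]
-0.03 -0.08 0.57   world [ 0.511 -0.004  0.117]
```

View pics/s3.png

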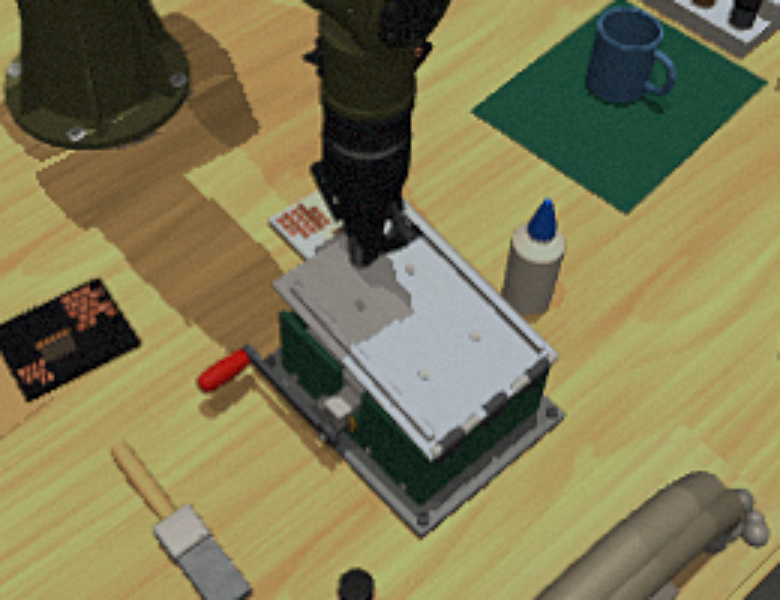

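>>> servo_tool --increments "0 -0.06 0.06 0 0 0; 0 -0.12 0.13 0 0 0; 0 -0.16 0.2 0 0 0; 0 -0.2 0.26 0 0 0; 0 -0.24 0.32 0 0 0; 0 -0.24 0.37 0 0 0; 0 -0.24 0.41 0 0 0; 0 -0.24 0.45 0 0 0; 0 -0.24 0.48 0 0 0"

```text
time_s: 6.05
tool_pos: [0.5039, -0.003, 0.1224]
tool_rot: [-0.0, 0.699, 0.715, -0.0]
wrist_force: [-0.8, -0.1, 0.4]
finger_gap: 0.0
```

>>> servo_tool --increments "0 0 0.02 0 0 0; 0 0 0.04 0 0 0"

```text
time_s: 6.3
tool_pos: [0.5041, -0.003, 0.1206]
tool_rot: [-0.0, 0.699, 0.715, -0.0]
wrist_force: [0.0, -0.4, 0.5]
finger_gap: -0.0001
```

>>> servo_tool --increments "0 0 0.02 0 0 0; 0 0 0.04 0 0 0"

```text
time_s: 6.55
tool_pos: [0.5043, -0.0029, 0.119]
tool_rot: [0.0, 0.699, 0.715, 0.0]
wrist_force: [-3.1, -1.0, 9.2]
finger_gap: 0.0002
```

```bash
python3 - <<'E'
from h import *
a=arm.read_camera("scene")
cv2.imwrite("pics/s4.png",cv2.resize(a[150:270,260:400,::-1],None,fx=5,fy=5))
inc([[-.09,0,z] for z in (.119,)])
E
```

```text
t 6.6 pos [ 0.5043 -0.0029  0.119 ] press [-0.0891  0.0014  0.119 ] F [-0.6 -0.2  1.4] gap 0.0002 rot [-0.  0. -0.]
-0.03 -0.02 0.00   world [ 0.503 -0.004  0.119]
```

View pics/s4.png

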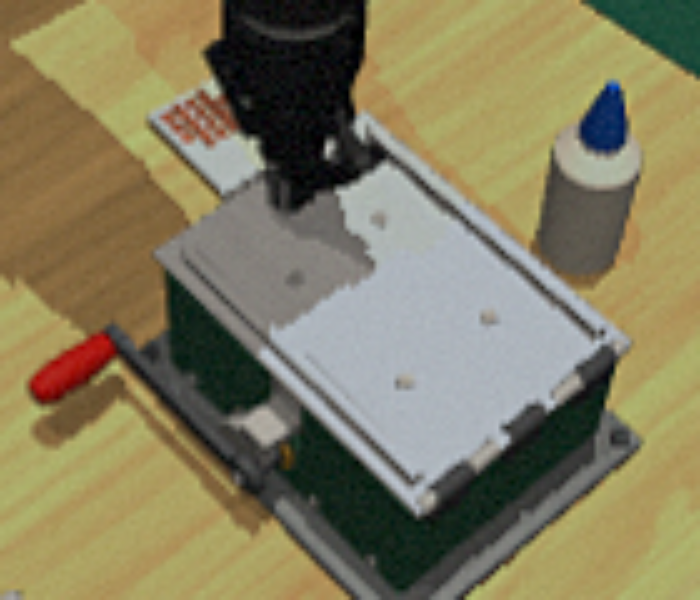

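>>> servo_tool --increments "0 0 0.02 0 0 0; 0 0 0.02 0 0 0"

```text
time_s: 6.85
tool_pos: [0.5044, -0.0029, 0.119]
tool_rot: [0.0, 0.699, 0.715, 0.0]
wrist_force: [-3.3, -0.3, 10.7]
finger_gap: -0.0002
```

>>> servo_tool --increments "0 0 0.02 0 0 0; 0 0 0.02 0 0 0"

```text
time_s: 7.1
tool_pos: [0.5044, -0.003, 0.1189]
tool_rot: [0.0, 0.699, 0.715, 0.0]
wrist_force: [-7.4, -0.2, 20.1]
finger_gap: 0.0
```

```bash
python3 - <<'E'
from h import *
inc([[-.089,0,.2],[-.12,-.143,.18],[-.12,-.143,.10],[-.12,-.143,.026]])
M=arm.calibration("wrist")["camera_from_world"];print(-M[:3,:3].T@M[:3,3],M[2,:3])
E
```

```text
t 7.1 pos [ 0.5044 -0.003   0.1189] press [-0.089   0.0014  0.1189] F [-7.4 -0.2 20.1] gap 0.0 rot [ 0.01  0.   -0.  ]
-0.03 0.00 -1.62   world [ 0.504 -0.004  0.2  ]
-2.89 -0.62 -1.22   world [ 0.477 -0.148  0.18 ]
-2.89 -0.62 0.38   world [ 0.477 -0.148  0.1  ]
-2.89 -0.62 1.86   world [ 0.477 -0.148  0.026]
[0.50291049 0.07443237 0.26065671] [ 0.00716015 -0.30257206 -0.95309962]
```

>>> servo_tool --increments "0 0 -0.8 0 0 0; 0 -0.6 -1.5 0 0 0; -0.5 -1.4 -1.5 0 0 0; -1 -2.2 -1.5 0 0 0; -1 -2.2 -1.5 0 0 0" --grip 60

```text
time_s: 7.72
tool_pos: [0.3931, -0.0564, 0.1918]
tool_rot: [-0.0, 0.7, 0.715, -0.0]
wrist_force: [0.3, 0.1, 0.6]
finger_gap: 0.06
```

```bash
python3 - <<'E'
from h import *
cw=arm.calibration("wrist")
a=arm.read_camera("wrist");cv2.imwrite("pics/w1.png",a[:,:,::-1])
for n,p in dict(lidL=[-.113,.082,.119],lidR=[-.113,-.082,.119],rimL=[-.103,.082,.088],grip=[-.12,-.141,.045]).items(): print(n,proj(cw,world(p,POSE)))
inc([[-.12,-.143,.18],[-.12,-.143,.10],[-.12,-.143,.026]])
E
```

```text
lidL [[467.92435358   1.32766564]]
lidR [[441.11999544 257.27777716]]
rimL [[463.05441546  13.65489399]]
grip [[400.95864797 277.11020574]]
t 7.775 pos [ 0.395  -0.056   0.1921] press [-0.1996 -0.0491  0.1921] F [ 0.6 -0.1 -0.1] gap 0.06 rot [ 0.01  0.   -0.01]
-1.88 1.60 0.24   world [ 0.477 -0.148  0.18 ]
-1.88 1.59 1.84   world [ 0.477 -0.148  0.1  ]
-1.88 1.59 3.32   world [ 0.477 -0.148  0.026]
```

View pics/w1.png

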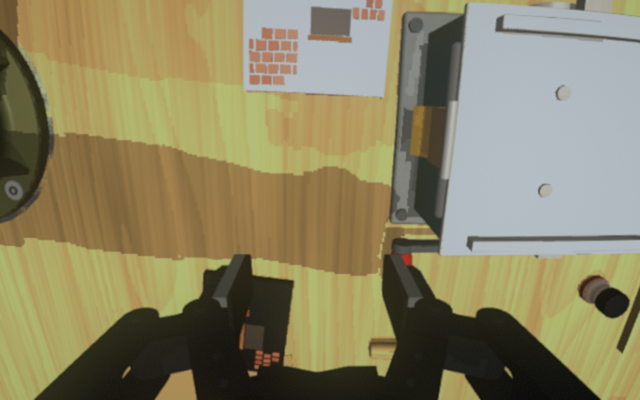

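```bash
python3 - <<'E'
import cv2
a=cv2.imread("pics/w1.png")[0:260,380:500];cv2.imwrite("pics/w1c.png",cv2.resize(a,None,fx=4,fy=4,interpolation=cv2.INTER_CUBIC)[:,:][0:800])
from h import *
cw=arm.calibration("wrist")
for x,z in ((-.103,.088),(-.107,.088),(-.111,.088),(-.116,.116),(-.116,.088),(-.116,.058),(-.105,.058),(-.125,.012)): print(x,z,[proj(cw,world([x,y,z],POSE))[0].round() for y in (.02,-.02)])
E
```

```text
-0.103 0.088 [array([452., 108.]), array([446., 163.])]
-0.107 0.088 [array([446., 108.]), array([441., 163.])]
-0.111 0.088 [array([441., 108.]), array([435., 163.])]
-0.116 0.116 [array([448., 110.]), array([442., 172.])]
-0.116 0.088 [array([434., 108.]), array([429., 163.])]
-0.116 0.058 [array([421., 107.]), array([417., 156.])]
-0.105 0.058 [array([435., 107.]), array([430., 156.])]
-0.125 0.012 [array([397., 105.]), array([394., 148.])]
```

View pics/w1c.png

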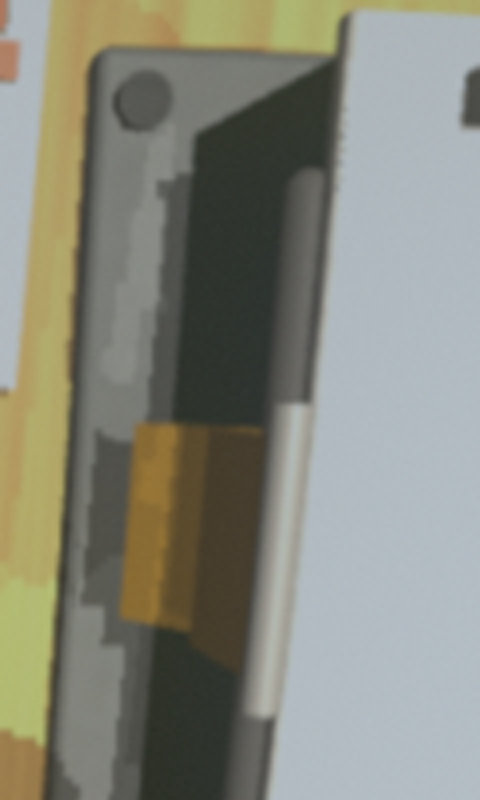

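>>> servo_tool --increments "-0.7 0.55 0.1 0 0 0; -1.4 1.1 0.3 0 0 0; -1.94 1.6 0.7 0 0 0; -1.94 1.6 1.3 0 0 0; -1.94 1.6 1.7 0 0 0; -1.94 1.6 1.84 0 0 0; -1.94 1.6 1.84 0 0 0"

```text
time_s: 8.65
tool_pos: [0.4783, -0.1503, 0.0996]
tool_rot: [-0.0, 0.698, 0.716, -0.0]
wrist_force: [-0.3, 0.1, 0.0]
finger_gap: 0.0599
```

```bash
python3 - <<'E'
from h import *
a=arm.read_camera("wrist");cv2.imwrite("pics/w2.png",a[:,:,::-1])
a=arm.read_camera("scene")
cv2.imwrite("pics/s5.png",cv2.resize(a[150:270,240:400,::-1],None,fx=4,fy=4))
inc([[-.12,-.146,.026]])
E
```

```text
t 8.75 pos [ 0.4788 -0.1506  0.1006] press [-0.1181 -0.1456  0.1006] F [-0.8 -0.2 -0.2] gap 0.0602 rot [0.01 0.   0.  ]
-0.01 -0.04 1.49   world [ 0.477 -0.151  0.026]
```

View pics/w2.png

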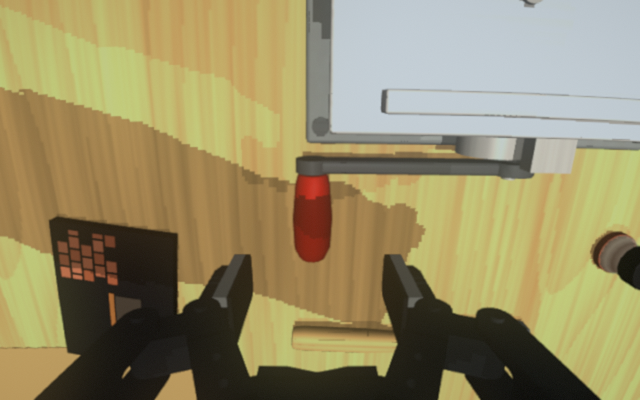

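View pics/s5.png

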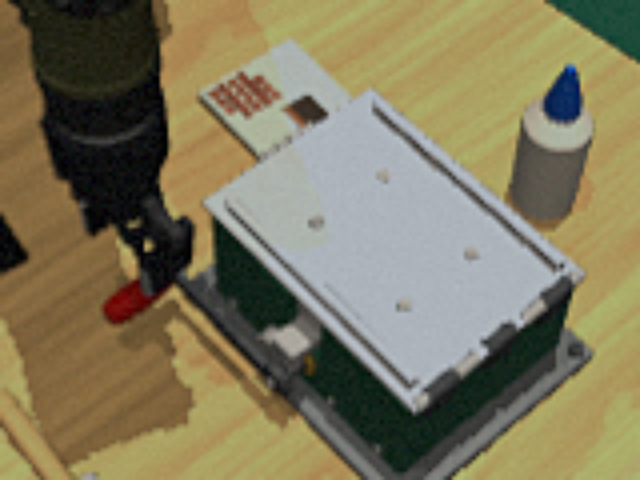

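>>> servo_tool --increments "0 -0.03 0.5 0 0 0; 0 -0.03 0.9 0 0 0; 0 -0.03 1.2 0 0 0; 0 -0.03 1.4 0 0 0; 0 -0.03 1.47 0 0 0; 0 -0.03 1.47 0 0 0"

```text
time_s: 9.5
tool_pos: [0.4765, -0.1507, 0.0265]
tool_rot: [0.0, 0.699, 0.715, 0.0]
wrist_force: [-0.7, -1.2, -0.3]
finger_gap: 0.0599
```

>>> servo_tool --increments "0 0 0 0 0 0; 0 0 0 0 0 0; 0 0 0 0 0 0; 0 0 0 0 0 0; 0 0 0 0 0 0; 0 0 0 0 0 0" --grip 10 --grip_force 50

```text
time_s: 10.25
tool_pos: [0.4751, -0.1509, 0.0262]
tool_rot: [-0.0, 0.699, 0.715, -0.001]
wrist_force: [-4.4, -1.2, 4.1]
finger_gap: 0.0224
```

```bash
python3 - <<'E'
from h import *
a=arm.read_camera("wrist");cv2.imwrite("pics/w3.png",a[:,:,::-1])
inc([])
s=arm.state();p=Rz(-POSE[2])@(s["tool_pos"]-[POSE[0],POSE[1],0])
# arc about shaft, increments tool y (press x), tool z (down)
for a in np.linspace(0,np.pi/2,13)[1:]:
    print("%.2f: %.2f %.2f"%(a,(-.12*np.cos(a)+.12)/.05,-(.12*np.sin(a))/.05))
E
```

```text
t 10.3 pos [ 0.4752 -0.1509  0.0262] press [-0.1217 -0.1458  0.0262] F [-5.8 -1.8  3.8] gap 0.0225 rot [-0.01  0.   -0.  ]
0.13: 0.02 -0.31
0.26: 0.08 -0.62
0.39: 0.18 -0.92
0.52: 0.32 -1.20
0.65: 0.50 -1.46
0.79: 0.70 -1.70
0.92: 0.94 -1.90
1.05: 1.20 -2.08
1.18: 1.48 -2.22
1.31: 1.78 -2.32
1.44: 2.09 -2.38
1.57: 2.40 -2.40
```

View pics/w3.png

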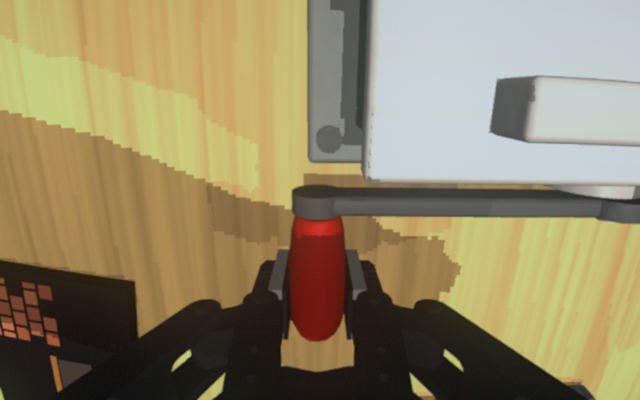

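>>> servo_tool --increments "0 -0.02 -0.15 0 0 0; 0 -0.02 -0.31 0 0 0; 0 0.0 -0.47 0 0 0; 0 0.04 -0.62 0 0 0; 0 0.08 -0.77 0 0 0; 0 0.14 -0.92 0 0 0; 0 0.21 -1.06 0 0 0; 0 0.28 -1.2 0 0 0; 0 0.46 -1.46 0 0 0; 0 0.46 -1.46 0 0 0"

```text
time_s: 11.55
tool_pos: [0.4998, -0.1503, 0.1003]
tool_rot: [0.0, 0.699, 0.715, -0.0]
wrist_force: [-0.1, -3.4, -3.3]
finger_gap: 0.0226
```

```bash
python3 - <<'E'
from h import *
a=arm.read_camera("scene");cv2.imwrite("pics/s6.png",cv2.resize(a[130:270,240:400,::-1],None,fx=4,fy=4))
inc([])
E
```

```text
t 11.6 pos [ 0.4993 -0.1503  0.0996] press [-0.0976 -0.1459  0.0996] F [-0.5 -4.5 -4. ] gap 0.0227 rot [-0.  0. -0.]
```

View pics/s6.png

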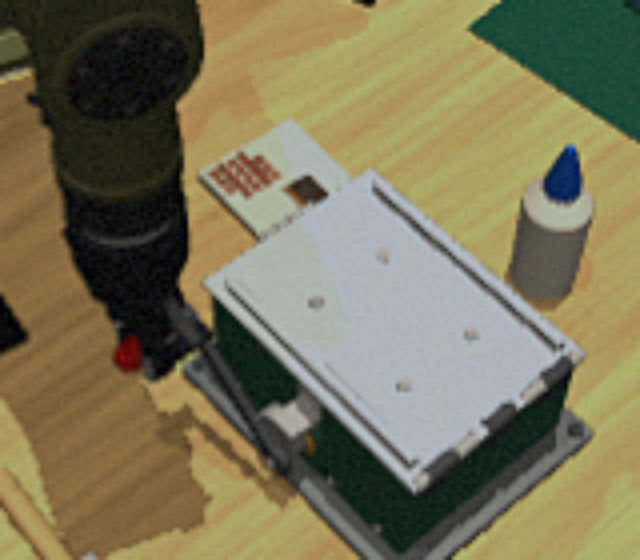

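>>> servo_tool --increments "0 0.1 -0.12 0 0 0; 0 0.2 -0.24 0 0 0; 0 0.32 -0.34 0 0 0; 0 0.44 -0.44 0 0 0; 0 0.57 -0.53 0 0 0; 0 0.7 -0.62 0 0 0; 0 0.98 -0.76 0 0 0; 0 1.28 -0.86 0 0 0; 0 1.59 -0.92 0 0 0; 0 1.59 -0.92 0 0 0"

```text
time_s: 12.85
tool_pos: [0.5797, -0.149, 0.146]
tool_rot: [0.001, 0.699, 0.715, -0.0]
wrist_force: [-1.4, -4.9, 3.5]
finger_gap: 0.0222
```

```bash
python3 - <<'E'
from h import *
inc([])
E
```

```text
t 12.85 pos [ 0.5797 -0.149   0.146 ] press [-0.0172 -0.1464  0.146 ] F [-1.4 -4.9  3.5] gap 0.0222 rot [ 0.    0.01 -0.  ]
```

>>> servo_tool --increments "0 0.15 -0.01 0 0 0; 0 0.3 -0.02 0 0 0; 0 0.3 -0.02 0 0 0; 0 0.3 -0.02 0 0 0"

```text
time_s: 13.35
tool_pos: [0.5941, -0.1488, 0.1471]
tool_rot: [0.001, 0.699, 0.715, -0.0]
wrist_force: [-1.6, -5.7, 2.0]
finger_gap: 0.0223
```

```bash
python3 - <<'E'
from h import *
inc([])
a=arm.read_camera("scene");cv2.imwrite("pics/s7.png",cv2.resize(a[130:270,240:400,::-1],None,fx=4,fy=4))
a=arm.read_camera("wrist");cv2.imwrite("pics/w7.png",a[:,:,::-1])
a=arm.read_camera("top");cv2.imwrite("pics/t7.png",a[:,:,::-1])
inc([])
E
```

```text
t 13.35 pos [ 0.5941 -0.1488  0.1471] press [-0.0028 -0.1465  0.1471] F [-1.6 -5.7  2. ] gap 0.0223 rot [ 0.    0.01 -0.  ]
t 13.5 pos [ 0.594  -0.1487  0.1471] press [-0.0029 -0.1465  0.1471] F [ 0.1 -4.7  2.2] gap 0.0225 rot [ 0.    0.01 -0.  ]
```

View pics/s7.png

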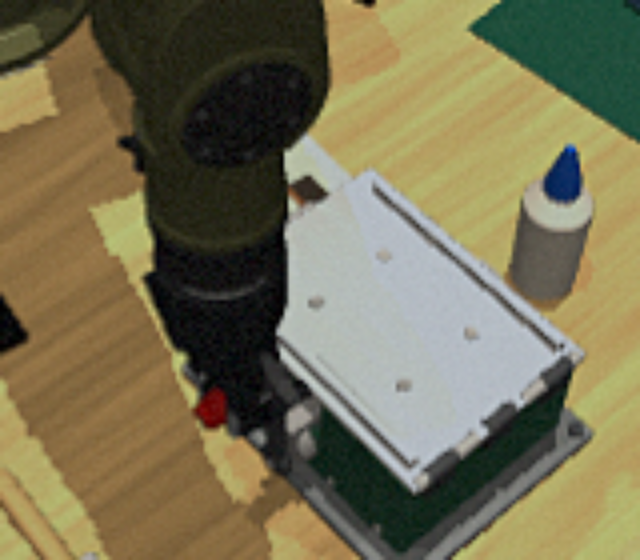

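View pics/w7.png

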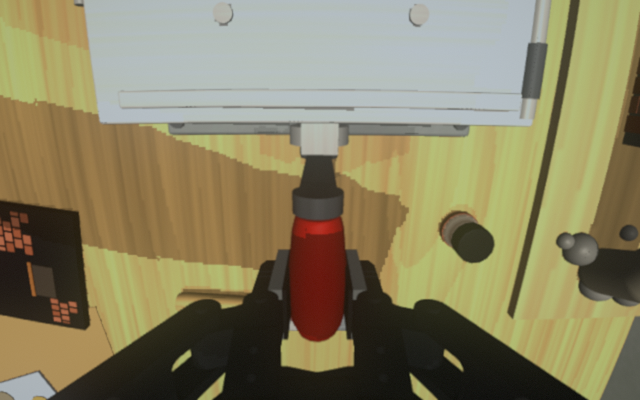

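View pics/t7.png

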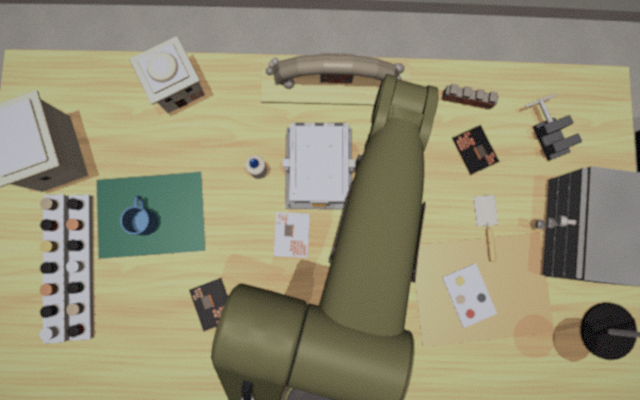

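```bash
python3 - <<'E'
from station import arm
print(arm.sign_off())
E
```

```text
the job is handed in; nothing more can be done
None
```

The lid is shut with its tab snapped in. The cam lever stands upright, with the gripper still holding the red grip. I handed the job in at about 13.5 s, against the 51 s limit.

- **Lid:** I swung it down with closed fingers on its outer face and pressed near the front edge. It came to a hard stop at about 119 mm, the height given for shut. I pressed up to about 20 N there, against the 5 to 8 N the tab needs. The wrist picture then showed the brass tab running in behind the rim bead.
- **Lever:** I gripped it from above (opening 22.4 mm against a 24 mm diameter, at 50 N) and carried it round in an arc. By the measured arc it ended within about 0.01 rad of straight up. The last wrist picture agrees: the lever stands directly over the shaft. The largest steady force while holding was about 6 N.
- **After lifting:** the lid stayed level and shut in the scene picture. I did not look at the tab again. I could not see the squeeze on the wall directly, so I infer it from the lever angle.
- **Other objects:** those visible in the last pictures look unmoved. The arm hid the brush in the top view; parts of it showed in the other two.

My first camera fit put the press about 2 to 3 mm too far back. I noticed this from a sideways pull when the gripper closed, and based the lever's arc on the measured grip position instead.

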